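# Turn the seasoning row round for the far side of the pass

## Robot

A 6-joint arm with a two-finger parallel gripper is mounted at the origin on a cart in front of the work surface, level with it; the furniture and walls round the work are solid. World frame = base frame: x ahead of the robot, y to its left, z up, the work surface at z = 0. Lengths are in m, angles in rad, forces in N, time in s.
With the tool pointing down it reaches from about 0.375 to 0.925 m from the base axis. Payload 5.7 kg.
Tool frame: the origin (TCP) lies midway between the tips of the shut fingers; the grasp point (between the pads) lies 19 mm behind it; z points along the fingers, y is the line along which they close (so a half turn about z gives the same grasp; the last joint's range is limited). The gripper opens to 88 mm and grips with 3 to 60 N. Pads are 20 mm wide; open, the fingers measure 115 mm over their backs; the gripper's body (75 mm by 178 mm) begins 61 mm behind the grasp point.
Start: joints at [1.041, 0.359, 1.51, -0, 1.272, -0.115], TCP at [0.242, 0.549, 0.223] pointing down, gripper open.
Joint ranges: [-2.97, 2.97], [-1.01, 2.36], [0.21, 2.38], [-0.96, 4.11], [0.2, 2.71], [-2.98, 2.98]. Speed limits (rad/s): [2.39, 2.39, 3.14, 3.14, 3.14, 3.14].

## Interface

Orientations are given as a unit quaternion [x, y, z, w].
In Python, from bench import arm, hand, viewer, ticket gives the robot as it stands. The module is installed in compiled form; this text tells all that it offers. Calls block until the motion is done:
- arm.move_to(position, orientation): joint-space move of the TCP to a pose.
- arm.move_straight(position, feed=0.15, frame=None, guard=None): straight line of the TCP; frame=None keeps the orientation; feed is the mean speed in m/s. With guard (N) it stops when the force on the tool has changed by that much, and returns True; else False.
- arm.set_joints(angles): joint-space move.
- hand.set_gripper(opening, squeeze=None): finger opening in m; squeeze is the grip in N (None keeps the last); returns when the fingers have stopped.
- arm.pause(seconds).
- arm.inverse_kinematics(position, orientation): joint angles nearest the present ones, or None.
- arm.observe(): the state.
- viewer.snapshot(name): name is "scene" or "side" or "wrist"; returns a dict with "frame" (384x512x3 uint8, red, green, blue), "fx", "fy", "cx", "cy" (pixels), "k1" (the pictures are not rectified: a ray, as slopes to the right and down, at radius r is drawn at 1 + k1 r^2 times it, then the intrinsics apply), "position" and "attitude" of the camera in the world; the wrist camera has in their place "hand_eye" (4x4, takes a point from camera to tool coordinates, whose origin is the TCP and whose axes are the flange's). Camera axes: x right, y up, looking along -z (the intrinsics and any distortion apply to the point x, -y, -z); pixel columns grow to the right and rows downward; lengths in m; the calibration is good to about 2 mm. A picture is of the moment at which its call begins: read the wrist's pose just before it. There is no depth.
A pose or a line that the arm cannot do raises arm.Unreachable and nothing moves.
- ticket.hand_in(): hands the job in; it is judged then, once.
The state is a dict: "time_s": time; "joint_positions": joint angles; "joint_vel": joint speeds; "effort": joint torques, N m; "ee_pos": TCP position; "tool_rot": TCP orientation; "wrist_force": force on the tool from outside, world axes, zero at the start; "wrist_torque": the same for the moment, N m; "opening": finger opening in m; "grip_force": force on a finger pad.
Only numpy, scipy, OpenCV 4.12 (cv2) and the standard library are available. Lean on these libraries where they do the work, as an engineer would, in place of code of your own. Each camera call takes 0.05 s, during which the arm holds its last target. There are 200 camera calls.

## Task

Move the four seasoning containers from the full rack to the empty rack in reverse order, so that a cook across the counter reads them in the usual order: seen from the robot, the container in the leftmost bay goes to the rightmost bay of the other rack, the second from the left to the second from the right, and so on. Leave each one standing upright on the floor of its bay; do not drop them or tip them over.

Things in the scene. Friction and masses are not known exactly. Their poses are not given: they have to be found in the camera images.
- salt_shaker: salt shaker: clear glass body with grey filling, 44 mm diameter up to 66 mm, tapering to a 34 mm perforated metal cap; 90 mm tall. Origin at the centre of its underside, z up. Loose, 0.07 to 0.2 kg, starts upright in a bay of the full rack.
- spice_tall: taller spice jar: round, 45 mm diameter, 105 mm tall, paper label, wide dark screw lid (fixed). Origin at the centre of its underside, z up. Loose, 0.07 to 0.2 kg, starts upright in a bay of the full rack.
- spice_short: shorter spice jar: round, 44 mm diameter, 96 mm tall, paper label, dark brown screw lid (fixed). Origin at the centre of its underside, z up. Loose, 0.07 to 0.2 kg, starts upright in a bay of the full rack.
- dredger: steel sugar dredger: plain cylinder 50 mm diameter (52 mm at the lid, 66 to 78 mm up), domed perforated lid; 94 mm tall. Origin at the centre of its underside, z up. Loose, 0.07 to 0.2 kg, starts upright in a bay of the full rack.
- pad_salt_shaker: black rubber disc, 64 mm diameter, 2 mm thick, fixed in that bay of the full rack where the salt shaker stands at the start (its edge shows round it); it stays there when the salt shaker is taken away, and so marks its starting bay. Origin at the centre of its underside, z up.
- pad_spice_tall: black rubber disc, 64 mm diameter, 2 mm thick, fixed in that bay of the full rack where the taller spice jar stands at the start (its edge shows round it); it stays there when the taller spice jar is taken away, and so marks its starting bay. Origin at the centre of its underside, z up.
- pad_spice_short: black rubber disc, 64 mm diameter, 2 mm thick, fixed in that bay of the full rack where the shorter spice jar stands at the start (its edge shows round it); it stays there when the shorter spice jar is taken away, and so marks its starting bay. Origin at the centre of its underside, z up.
- pad_dredger: black rubber disc, 64 mm diameter, 2 mm thick, fixed in that bay of the full rack where the steel dredger stands at the start (its edge shows round it); it stays there when the steel dredger is taken away, and so marks its starting bay. Origin at the centre of its underside, z up.
- full_rack: Holds the containers at the start; fixed low steel rack, 84 (x) by 318 mm (y); end lugs 13 mm. Four 72 mm square bays, centres at x 0, y +0.117, +0.039, -0.039, -0.117 m: +0.117 is leftmost from the robot (yaw within 0.2 rad). Origin on the counter under its centre. Bay floors (rubber pads) at z 12 mm, walls 6 mm thick up to 20 mm. Shelf overhead beyond world x 0.59, z 0.47.
- empty_rack: The rack that is empty at the start, alike but with bare pads: fixed low steel rack, 84 (x) by 318 mm (y); end lugs 13 mm. Four 72 mm square bays, centres at x 0, y +0.117, +0.039, -0.039, -0.117 m: +0.117 is leftmost from the robot (yaw within 0.2 rad). Origin on the counter under its centre. Bay floors (rubber pads) at z 12 mm, walls 6 mm thick up to 20 mm. 
Mind the look-alikes: they are no part of the job. What is shaped like the salt_shaker but red is not meant. Leave any blue look-alike of the spice_short alone.

How it is judged:
At the end, for the whole second after the job is handed in: Each container stands, released and at rest, in the empty rack's bay that mirrors its starting bay in the full rack (leftmost to rightmost and so on): within 15 mm of the bay's centre along the rack's x and y, its underside within 5 mm of the pad's top, upright within 0.1 rad (((y of pad_salt_shaker in the frame of full_rack between 0.087 and 0.147 m and y of salt_shaker in the frame of empty_rack between -0.132 and -0.102 m) or (y of pad_salt_shaker in the frame of full_rack between 0.009 and 0.069 m and y of salt_shaker in the frame of empty_rack between -0.054 and -0.024 m) or (y of pad_salt_shaker in the frame of full_rack between -0.069 and -0.009 m and y of salt_shaker in the frame of empty_rack between 0.024 and 0.054 m) or (y of pad_salt_shaker in the frame of full_rack between -0.147 and -0.087 m and y of salt_shaker in the frame of empty_rack between 0.102 and 0.132 m)) and x of salt_shaker in the frame of empty_rack between -0.015 and 0.015 m and z of salt_shaker in the frame of empty_rack between 0.007 and 0.017 m and angle between each of salt_shaker, spice_tall, spice_short, dredger's own z axis and vertical below 0.1 rad and linear speed of each of salt_shaker, spice_tall, spice_short, dredger below 0.03 m/s and contact force between each of salt_shaker, spice_tall, spice_short, dredger and the fingers below 0.1 N and ((y of pad_spice_tall in the frame of full_rack between 0.087 and 0.147 m and y of spice_tall in the frame of empty_rack between -0.132 and -0.102 m) or (y of pad_spice_tall in the frame of full_rack between 0.009 and 0.069 m and y of spice_tall in the frame of empty_rack between -0.054 and -0.024 m) or (y of pad_spice_tall in the frame of full_rack between -0.069 and -0.009 m and y of spice_tall in the frame of empty_rack between 0.024 and 0.054 m) or (y of pad_spice_tall in the frame of full_rack between -0.147 and -0.087 m and y of spice_tall in the frame of empty_rack between 0.102 and 0.132 m)) and x of spice_tall in the frame of empty_rack between -0.015 and 0.015 m and z of spice_tall in the frame of empty_rack between 0.007 and 0.017 m and ((y of pad_spice_short in the frame of full_rack between 0.087 and 0.147 m and y of spice_short in the frame of empty_rack between -0.132 and -0.102 m) or (y of pad_spice_short in the frame of full_rack between 0.009 and 0.069 m and y of spice_short in the frame of empty_rack between -0.054 and -0.024 m) or (y of pad_spice_short in the frame of full_rack between -0.069 and -0.009 m and y of spice_short in the frame of empty_rack between 0.024 and 0.054 m) or (y of pad_spice_short in the frame of full_rack between -0.147 and -0.087 m and y of spice_short in the frame of empty_rack between 0.102 and 0.132 m)) and x of spice_short in the frame of empty_rack between -0.015 and 0.015 m and z of spice_short in the frame of empty_rack between 0.007 and 0.017 m and ((y of pad_dredger in the frame of full_rack between 0.087 and 0.147 m and y of dredger in the frame of empty_rack between -0.132 and -0.102 m) or (y of pad_dredger in the frame of full_rack between 0.009 and 0.069 m and y of dredger in the frame of empty_rack between -0.054 and -0.024 m) or (y of pad_dredger in the frame of full_rack between -0.069 and -0.009 m and y of dredger in the frame of empty_rack between 0.024 and 0.054 m) or (y of pad_dredger in the frame of full_rack between -0.147 and -0.087 m and y of dredger in the frame of empty_rack between 0.102 and 0.132 m)) and x of dredger in the frame of empty_rack between -0.015 and 0.015 m and z of dredger in the frame of empty_rack between 0.007 and 0.017 m); the robot touches nothing.
It fails at once if a container was tipped over (more than 45 degrees) (angle between any of salt_shaker, spice_tall, spice_short, dredger's own z axis and vertical above 0.785 rad).
It fails at once if a container was dropped (moved faster than 0.7 m/s, a fall of 25 mm, while not held) ((linear speed of salt_shaker above 0.7 m/s and contact force between salt_shaker and the fingers below 0.05 N) or (linear speed of spice_tall above 0.7 m/s and contact force between spice_tall and the fingers below 0.05 N) or (linear speed of spice_short above 0.7 m/s and contact force between spice_short and the fingers below 0.05 N) or (linear speed of dredger above 0.7 m/s and contact force between dredger and the fingers below 0.05 N)).
It also fails if it takes over 120 s, if anything falls off the work surface, if the arm or the gripper's body presses on something with over 40 N, if the wrist force passes 120 N, or if a joint passes its speed limit or range.

## Working session

There is one attempt and no reset: what is moved stays moved. The work goes in short steps, each a Python script; the robot and the scene stay as the last script left them, time stands still between calls to the robot, and variables do not carry over. Pictures are saved under pics/ and viewed, at most 14 in all, crops included, and the job is handed in when it is done.

```bash
mkdir -p pics
python3 - <<'E'
from bench import arm,viewer
import cv2,numpy as np
s=arm.observe();print(s['time_s'],s['ee_pos'],s['tool_rot'],s['opening'])
for n in("scene","side"):
    d=viewer.snapshot(n);cv2.imwrite(f"pics/{n}0.png",d['frame'][...,::-1])
    print(n,{k:(np.round(v,4).tolist()) for k,v in d.items() if k!='frame'})
E
```

```text
0.0 [0.24145986 0.54850106 0.22180549] [ 2.05907317e-01  9.78571059e-01 -8.80887236e-04 -2.87470546e-04] 0.08773399783904261
scene {'fx': 440.4489, 'fy': 440.4489, 'cx': 254.3407, 'cy': 189.6615, 'k1': -0.1555, 'position': [-0.1815, -0.5745, 0.89], 'attitude': [0.3516, -0.1458, -0.3653, 0.8495]}
side {'fx': 446.6054, 'fy': 446.6054, 'cx': 264.1727, 'cy': 184.6603, 'k1': -0.0991, 'position': [-0.117, 0.8419, 0.7533], 'attitude': [-0.1199, 0.4409, 0.8511, -0.2586]}
```

View pics/scene0.png

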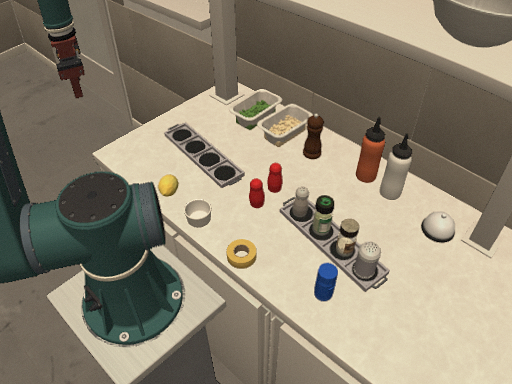

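View pics/side0.png

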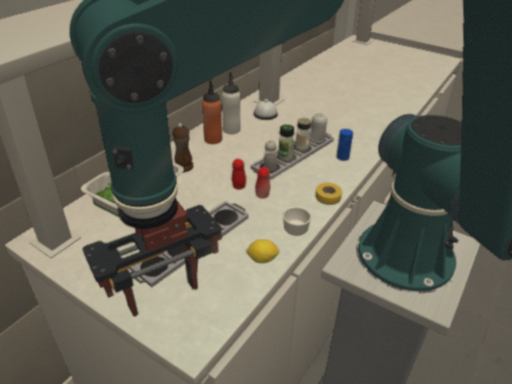

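```bash
cat > h.py <<'E'
import numpy as np,cv2
from scipy.spatial.transform import Rotation as R
def cam(d,tool=None):
    if 'hand_eye' in d:
        T=np.eye(4);T[:3,:3]=R.from_quat(tool[1]).as_matrix();T[:3,3]=tool[0];T=T@d['hand_eye'];return T[:3,3],T[:3,:3]
    return np.array(d['position']),R.from_quat(d['attitude']).as_matrix()
def KD(d): return np.array([[d['fx'],0,d['cx']],[0,d['fy'],d['cy']],[0,0,1.]]),np.array([d['k1'],0,0,0.])
def ray(d,uv,tool=None):
    K,D=KD(d);p=cv2.undistortPoints(np.array(uv,float).reshape(-1,1,2),K,D).reshape(-1,2)
    o,M=cam(d,tool);return o,np.c_[p[:,0],-p[:,1],-np.ones(len(p))]@M.T
def plane(d,uv,z,tool=None):
    o,v=ray(d,uv,tool);return o+v*((z-o[2])/v[:,2])[:,None]
def proj(d,P,tool=None):
    o,M=cam(d,tool);q=(np.atleast_2d(P)-o)@M;K,D=KD(d)
    return cv2.projectPoints(q*[1,-1,-1],np.zeros(3),np.zeros(3),K,D)[0].reshape(-1,2)
def save(n,f,k=1): cv2.imwrite(n,cv2.resize(f[...,::-1],None,fx=k,fy=k))
E
python3 - <<'E'
from bench import viewer
from h import *
d=viewer.snapshot("scene");f=d['frame']
m=(f.max(2)<60).astype(np.uint8)
n,l,st,c=cv2.connectedComponentsWithStats(m)
P=[]
for i in range(1,n):
    if 40<st[i,4]<700 and 150<c[i,0]<245 and 115<c[i,1]<190:
        p=plane(d,c[i],.012)[0];P.append(p);print(st[i],c[i].round(1),p.round(4))
for uv,z,nm in [((301,215),.012,'salt'),((321,232),.012,'tall'),((344,254),.012,'short'),((365,275),.012,'dred'),((325,298),0,'blue'),((257,205),0,'r'),((275,190),0,'r2'),((281,203),.02,'rackL'),((385,280),.02,'rackR'),((242,258),0,'tape'),((313,157),0,'pep')]:
    print(nm,plane(d,uv,z)[0].round(3))
E
```

```text
[173 130  18  11 148] [181.2 134.6] [0.4617 0.3781 0.012 ]
[186 141  19  12 178] [194.7 146.5] [0.452  0.2999 0.012 ]
[199 153  21  13 201] [208.8 159.1] [0.4419 0.2224 0.012 ]
[214 166  21  14 228] [224.1 172.6] [0.4325 0.1452 0.012 ]
salt [ 0.458 -0.124  0.012]
tall [ 0.449 -0.199  0.012]
short [ 0.432 -0.284  0.012]
dred [ 0.416 -0.357  0.012]
blue [ 0.308 -0.322  0.   ]
r [ 0.413 -0.006  0.   ]
r2 [ 0.49  -0.003  0.   ]
rackL [ 0.449 -0.061  0.02 ]
rackR [ 0.43  -0.403  0.02 ]
tape [ 0.258 -0.102  0.   ]
pep [0.676 0.007 0.   ]
```

```bash
cat >> h.py <<'E'
def quat(a): # closing line (tool y) at world angle a, pointing down
    y=np.array([np.cos(a),np.sin(a),0]);z=np.array([0,0,-1.]);return R.from_matrix(np.c_[np.cross(y,z),y,z]).as_quat()
E
python3 - <<'E'
from bench import arm,viewer
from h import *
for p in([.44,-.24,.33],[.447,.26,.1]):
  for a in(-.15,np.pi-.15):
    j=arm.inverse_kinematics(p,quat(a));print(a,None if j is None else np.round(j,2))
    if j is not None and abs(j[5])<2 and p[1]<0: best=a
arm.move_to([.44,-.24,.33],quat(best))
s=arm.observe();d=viewer.snapshot("wrist");print(best,s['time_s'],s['ee_pos'],s['tool_rot'],{k:np.round(v,3).tolist() for k,v in d.items() if k!='frame'})
np.savez('w1.npz',**d,p=s['ee_pos'],q=s['tool_rot'])
save('pics/w1.png',d['frame'])
save('pics/s1.png',viewer.snapshot("scene")['frame'])
E
```

```text
-0.15 [-0.64  0.13  1.56 -0.    1.46 -0.49]
2.991592653589793 [-0.64  0.13  1.56 -0.    1.46  2.65]
-0.15 [ 0.39  0.39  1.82 -0.    0.93  0.54]
2.991592653589793 [ 0.39  0.39  1.82 -0.    0.93 -2.6 ]
-0.15 3.0333 [ 0.44025219 -0.23942191  0.32988493] [ 7.57772379e-01  6.52518960e-01  7.24137993e-05 -1.50226238e-04] {'fx': 315.289, 'fy': 315.289, 'cx': 256.173, 'cy': 189.02, 'k1': 0.004, 'hand_eye': [[0.001, 0.967, 0.256, 0.07], [1.0, -0.001, -0.001, -0.0], [-0.001, 0.256, -0.967, -0.163], [0.0, 0.0, 0.0, 1.0]]}
```

View pics/w1.png

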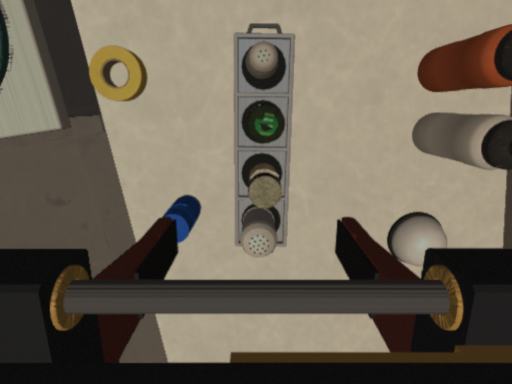

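Run:
```python
from h import *
d=dict(np.load('w1.npz'));t=(d['p'],d['q'])
uv=[(235.5,34),(294.5,34),(236,245),(286,245),(264,95),(263.5,148),(262,198)]
P=plane(d,uv,.02,t);print(P.round(4))
x=np.linalg.norm
print('w',x(P[0]-P[1]),x(P[2]-P[3]),'l',x(P[0]-P[2]),x(P[1]-P[3]),'div',x(P[4]-P[5]),x(P[5]-P[6]))
f=d['frame'];h=f.astype(int);g=(abs(h.max(2)-h.min(2))<22)&(h.mean(2)>70)&(h.mean(2)<165)
g=g.astype(np.uint8)*255;g[:, :215]=0;g[:,320:]=0;g[290:]=0
save('pics/w1b.png',np.hstack([f[10:270,200:330],np.dstack([g]*3)[10:270,200:330]]),2.3)
```

```text
[[ 0.4368 -0.0725  0.02  ]
 [ 0.5167 -0.0844  0.02  ]
 [ 0.386  -0.3823  0.02  ]
 [ 0.4664 -0.3943  0.02  ]
 [ 0.4641 -0.1576  0.02  ]
 [ 0.4526 -0.2328  0.02  ]
 [ 0.4392 -0.3097  0.02  ]]
w 0.08087201483625277 0.08129297481268294 l 0.31391142845804126 0.31393870993737183 div 0.07610378002860899 0.07809216674552376
```

View pics/w1b.png

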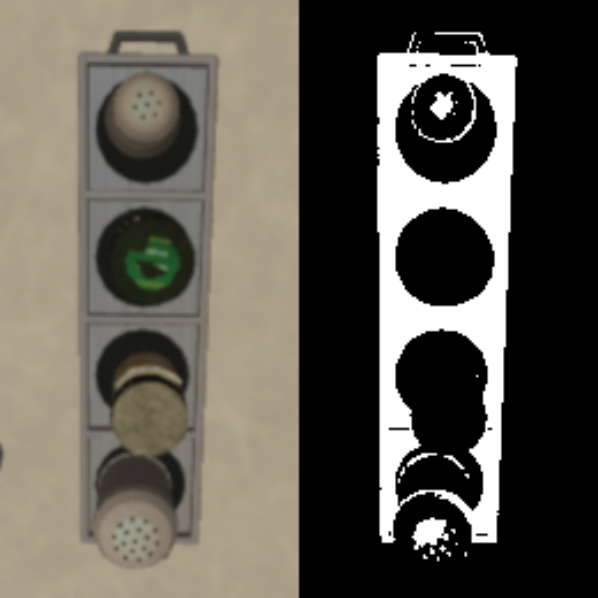

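Run:
```python
from h import *
from bench import viewer
d=dict(np.load('w1.npz'));t=(d['p'],d['q'])
c=np.array([.4515,-.2334]);a=-.1612;ux=np.array([np.cos(a),np.sin(a)]);uy=np.array([-np.sin(a),np.cos(a)])
print('cam',cam(d,t)[0])
for n,uv,z,y in[('salt',(262.2,55.7),.102,.117),('tall',(266.5,124),.117,.039),('short',(265.2,191.3),.108,-.039),('dred',(259.1,243.5),.104,-.117)]:
    p=plane(d,uv,z,t)[0];b=c+uy*y;e=p[:2]-b;print(n,p.round(4),'bay',b.round(4),'off rack',(e@ux).round(4),(e@uy).round(4), proj(d,[*b,.012],t).round(1))
f=d['frame'][95:160,230:300];save('pics/tall.png',f,6)
s=viewer.snapshot('scene');save('pics/s2.png',s['frame'][170:300,250:400],5)
```

```text
cam [ 0.45039509 -0.17062428  0.4924613 ]
salt [ 0.4658 -0.1166  0.102 ] bay [ 0.4703 -0.1179] off rack -0.0047 0.0006 [[264.2  65.9]]
tall [ 0.4596 -0.1928  0.117 ] bay [ 0.4578 -0.1949] off rack 0.0015 0.0024 [[263.2 121.7]]
short [ 0.4466 -0.2757  0.108 ] bay [ 0.4452 -0.2719] off rack 0.0019 -0.0035 [[262.3 172.9]]
dred [ 0.4283 -0.3471  0.104 ] bay [ 0.4327 -0.3489] off rack -0.0046 0.0011 [[261.4 220.1]]
```

View pics/tall.png

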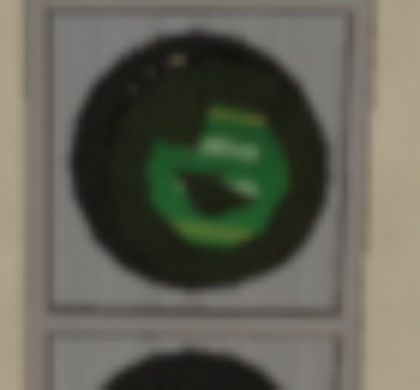

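View pics/s2.png

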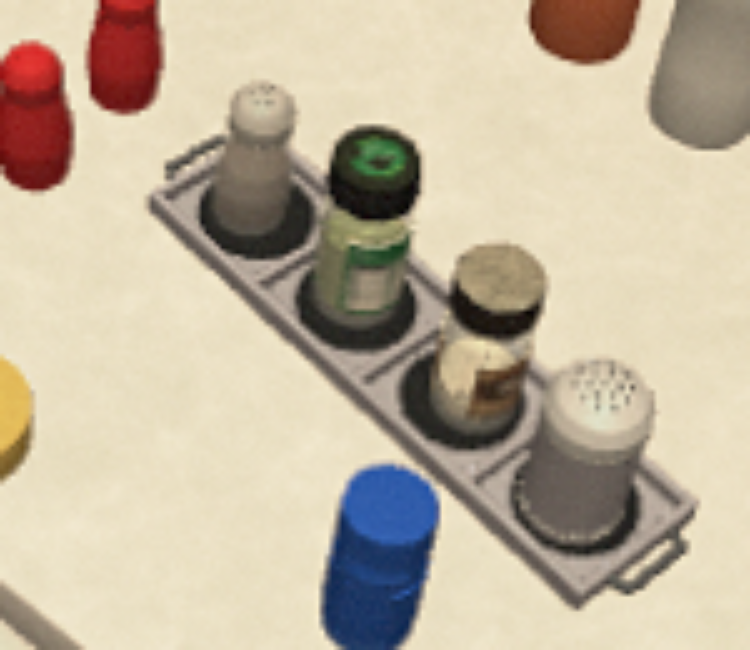

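```bash
cat > job.py <<'E'
from bench import arm,hand,viewer
from h import *
C={'salt':((.4658,-.1166),.035,.117,.044),'tall':((.4596,-.1928),.045,.039,.045),'short':((.4466,-.2757),.041,-.039,.044),'dred':((.4283,-.3471),.039,-.117,.050)}
AF,AE=-.1612,-.1247; E0=np.array([.447,.2614]); Z=.19
def bay(y): return E0+y*np.array([-np.sin(AE),np.cos(AE)])
def go(n):
    p,z,y,w=C[n]; b=bay(-y); qf,qe=quat(AF),quat(AE)
    hand.set_gripper(.088)
    arm.move_to([*p,Z],qf); hit=arm.move_straight([*p,z],feed=.12,guard=8)
    hand.set_gripper(w+.012); hand.set_gripper(w-.015,squeeze=25)
    s=arm.observe(); print(n,'hit',hit,'z',s['ee_pos'].round(4),'open',round(s['opening'],4),'grip',s['grip_force'],'wf',np.round(s['wrist_force'],1))
    if s['opening']<w-.008 or hit: return False
    arm.move_straight([*p,Z],feed=.12)
    arm.move_straight([*b,Z],feed=.25,frame=qe)
    s=arm.observe(); print(' carried open',round(s['opening'],4),'grip',s['grip_force'],'t',s['time_s'])
    arm.move_straight([*b,z+.012],feed=.12)
    g=arm.move_straight([*b,z-.003],feed=.02,guard=3)
    s=arm.observe(); print(' placed guard',g,'dz',round(s['ee_pos'][2]-z,4),'wf',np.round(s['wrist_force'],1))
    hand.set_gripper(w+.012); hand.set_gripper(.088)
    arm.move_straight([*b,Z],feed=.15)
    print(' t',arm.observe()['time_s']); return True
E
python3 - <<'E'
from job import *
print(go('salt'))
save('pics/a1.png',viewer.snapshot('scene')['frame'],1.5)
E
```

```text
salt hit False z [ 0.4658 -0.1166  0.035 ] open 0.0421 grip 24.99987486808095 wf [-0.2 -0.7 -0.5]
 carried open 0.0418 grip 24.99984867288731 t 9.325
 placed guard True dz -0.0001 wf [0.7 0.7 4.5]
 t 13.5833
True
```

View pics/a1.png

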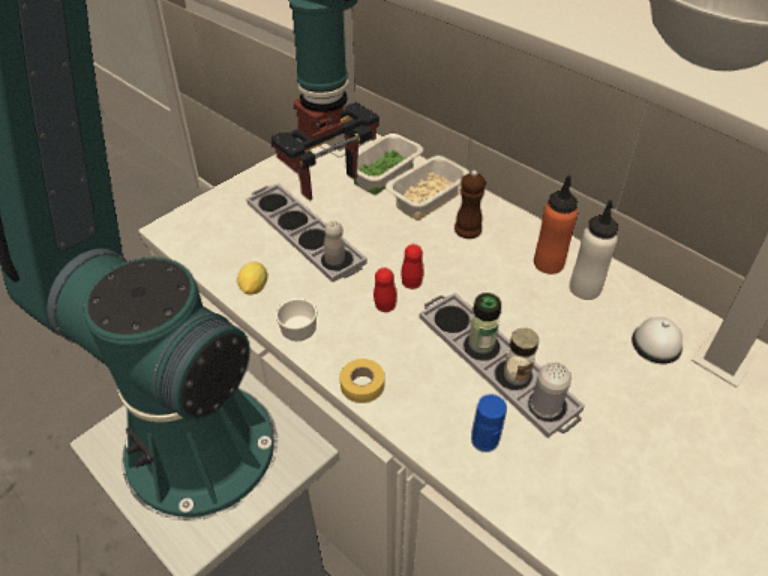

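The salt shaker stands in the rightmost bay of the empty rack at (334,255), and its old pad at (452,318) is bare. The other three containers haven't moved, so I'll carry on.

Run:
```python
from job import *
for n in('tall','short','dred'):
    if not go(n): print('stop');break
b=bay(0)
arm.move_to([b[0],b[1]-.03,.33],quat(AE))
s=arm.observe();d=viewer.snapshot('wrist');np.savez('w2.npz',**d,p=s['ee_pos'],q=s['tool_rot'])
f=viewer.snapshot('scene')['frame']
save('pics/a2.png',np.hstack([cv2.resize(f[100:220,140:300],(512,384)),d['frame']]),.78)
```

```text
tall hit False z [ 0.4595 -0.1927  0.0449] open 0.0443 grip 24.99253698857501 wf [-0.1  0.  -0.2]
 carried open 0.0444 grip 24.992257628473453 t 20.7
 placed guard True dz -0.0003 wf [-0.7  0.9  2.2]
 t 24.7833
short hit False z [ 0.4465 -0.2756  0.0409] open 0.0423 grip 24.992575991162198 wf [ 0.7 -0.8 -0.8]
 carried open 0.0423 grip 24.992496913306468 t 33.0917
 placed guard True dz -0.0003 wf [-0.4  0.2  3.1]
 t 37.2583
dred hit False z [ 0.4282 -0.347   0.0389] open 0.0505 grip 24.985657305805944 wf [ 0.1  0.8 -0.1]
 carried open 0.0508 grip 24.984099964785855 t 46.6
 placed guard True dz -0.0003 wf [-0.   0.4  4.3]
 t 50.6833
```

View pics/a2.png

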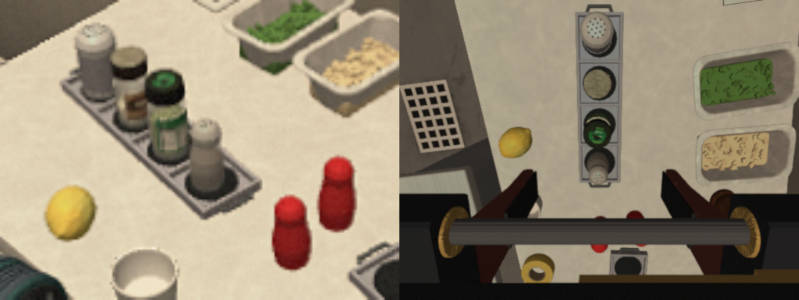

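Run:
```python
from job import *
d=dict(np.load('w2.npz'));t=(d['p'],d['q'])
k=lambda u:[((x-399.4)/.78,y/.78) for x,y in u]
P=plane(d,k([(575,11),(622,11),(579,182),(621,182)]),.02,t);print('rack',P.mean(0).round(4),E0)
for n,u,z,y in[('dred',(598,33),.104,.117),('short',(599,84),.108,.039),('tall',(599,137),.117,-.039),('salt',(598,178),.102,-.117)]:
    p=plane(d,k([u]),z,t)[0][:2];e=p-bay(y);print(n,R.from_euler('z',-AE).apply([*e,0])[:2].round(4))
```

```text
rack [0.4505 0.2616 0.02  ] [0.447  0.2614]
dred [ 0.0015 -0.0076]
short [ 0.003  -0.0012]
tall [ 0.003 -0.003]
salt [0.0013 0.0007]
```

```bash
python3 -c "
from bench import ticket;print(ticket.hand_in())"
```

```text
the job is handed in; nothing more can be done
None
```

All four containers stand upright in the empty rack in mirrored order, each measured within about 8 mm of its bay centre; the job took about 51 s of the 120 s and is handed in, but no verdict came back.

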